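# Draw a dropped mass out of the gap with a hook and set it on the balance

## Task

A brass slotted mass has slid into the narrow gap between the hotplate stirrer and the centrifuge, where fingers must not go. Take the drawing hook, drag the mass along the bench out of the gap with it until the mass lies well clear in the open, and set the hook down level on the open bench, blade down as it stood before. Then pick up the mass and set it gently, lying flat, in the middle of the balance pan, leaving all the other things where they stand.

Things in the scene. Friction and masses are not known exactly. Their poses are not given: they have to be found in the camera images.
- mass: the lone brass slotted mass in the gap: a disc 36 mm across and 12 mm thick, 100 g give or take 15 %, lying flat on the bench, with a 5 mm radial slot open to its own +x. Origin: centre of its underside; z up. The slot is only a look: the rim can be gripped at any yaw
- mass_mid (a point): the middle of that mass, 6 mm above its underside
- hook: the drawing hook, 317 mm long, about 120 g, standing level on the bench, bent end down: wooden handle 110 mm long (x), 24 mm wide (y), 32 mm tall, with upright flat sides, and an aluminium bar ending in a bent-down blade. Origin: under the middle of the handle, level with the underside of handle and blade; +x to the blade, z up. Balance point at x = 77 mm; the handle ends at x = 55 mm
- hook_grip (a point): a point inside the handle near its front end, on its middle plane, at x = 40 mm, z = 22 mm in the hook's frame: a good place to grip across the 24 mm width
- hook_tip (a point): bottom middle of the hook's blade, at x = 258 mm, z = 0 in the hook's frame. The blade is 31 mm wide (y), 4 mm thick, 30 mm tall, its hollow side looks back to the handle: hollow face at x = 258 mm in the middle, side edges 6 mm nearer the handle, back at x = 262 mm. The bar from handle to blade is 10 mm wide; its underside is 24 mm above the tool's underside, so it passes over the mass
- stirrer: the hotplate stirrer, fixed: blue case 165 mm deep (x), 230 mm wide (y), 85 mm high, a square plate on top up to 115 mm. Origin: on the bench under its middle; -x is its front. Its back face, at x = +82.5 mm, is the near wall of the gap, which runs along its y and is 64 to 74 mm wide. The mass lies 55 to 110 mm inside the mouth
- gap_mouth (a point): the corner of the stirrer at the mouth of the gap, at bench level: x = +82.5, y = -115 mm in the stirrer's frame. In that frame the gap lies at greater x, and what has y below -115 mm is out of it. The centrifuge's end may stand up to 15 mm farther out or 15 mm farther in
- centrifuge: the centrifuge, fixed: cream case 240 mm deep (x), 300 mm wide (y), 150 mm high, round lid and knob up to 188 mm. Origin: on the bench under its middle; its front face at x = -120 mm is the far wall of the gap, parallel to the stirrer's back face; its ends are at y = -150 and +150 mm
- balance: the balance, fixed: case 260 mm deep (x), 200 mm wide (y), 54 mm high, with a round steel pan 115 mm across. Origin: on the bench under its middle; -x is its front with the display
- pan (a point): middle of the top face of the balance pan, 66 mm above the bench
- bottle: bystander: brown glass bottle, 42 mm across, 88 mm high, standing in the gap beyond the mass; at least 31 mm of free bench lie between them. Origin: centre of its underside
- bosshead: bystander: dark steel boss head about 70 by 30 mm, 32 mm high, on the bench beside the stirrer's end, near the way out of the gap. Origin: under its middle, long side along x
- crucible: bystander: white porcelain crucible with lid, 50 mm across, 43 mm high, on the other side of the way out, beside the centrifuge's end. Origin: under its middle
- burner: bystander: gas burner, blue foot 74 mm across, brass tube, 130 mm high, beyond the hook. Origin: under its middle
- flask: bystander: conical glass flask, 64 mm across, 105 mm high, near the robot. Origin: under its middle
- hanger: bystander: brass mass hanger carrying three more slotted masses, 36 mm across, 150 mm high with its thin rod, standing near the robot. Origin: under its middle
- rack: bystander: wooden test-tube rack, 60 mm (x) by 156 mm (y), 110 mm high with its tubes, beyond the balance. Origin: under its middle

How it is judged:
On the way, in this order (a step that is already met when the one before it is completed fails the run):
1. the held hook drags the mass along inside the gap (contact force between hook and mass above 0.03 N and contact force between the fingers and hook above 0.5 N and distance of mass_mid from where it was at the start of the episode above 0.015 m and y of mass_mid in the frame of stirrer above -0.115 m and height (world z) of mass_mid below 0.012 m).
2. the mass lies flat on the bench, clear of the mouth of the gap (y of mass_mid in the frame of stirrer below -0.155 m and height (world z) of mass_mid below 0.012 m and (angle between mass's own z axis and vertical below 0.15 rad or angle between mass's own z axis and vertical above 2.99 rad)), for 0.1 s.
3. the hook stands level on the open bench, let go, with the mass still on the bench (height (world z) of hook below 0.008 m and angle between hook's own z axis and vertical below 0.1 rad and contact force between the fingers and hook below 0.05 N and linear speed of hook below 0.02 m/s and y of hook_tip in the frame of stirrer below -0.115 m and height (world z) of mass_mid below 0.012 m and y of mass_mid in the frame of stirrer below -0.155 m), for 0.1 s.
At the end, for the whole second after the job is handed in: The mass lies flat and at rest on the balance pan with its middle within 25 mm of the pan's, let go; the hook stands level, blade down (within 0.1 rad) and at rest on the bench, let go, with its blade outside the gap (horizontal distance between mass_mid and pan below 0.025 m and z of mass_mid in the frame of pan between 0.003 and 0.01 m and (angle between mass's own z axis and vertical below 0.15 rad or angle between mass's own z axis and vertical above 2.99 rad) and linear speed of each of mass, hook below 0.02 m/s and contact force between the fingers and mass below 0.05 N and height (world z) of hook below 0.008 m and angle between hook's own z axis and vertical below 0.1 rad and contact force between the fingers and hook below 0.05 N and y of hook_tip in the frame of stirrer below -0.115 m); the robot touches nothing.
It fails at once if the fingers touch the mass while it is still in the gap (contact force between the fingers and mass above 0.05 N and y of mass_mid in the frame of stirrer above -0.115 m).
It fails at once if the mass is slammed on the balance (more than 25 N) (contact force between mass and balance above 25 N).
It fails at once if the mass is let go more than 5 mm above the pan (contact force between the fingers and mass below 0.05 N and horizontal distance between mass_mid and pan below 0.06 m and z of mass_mid in the frame of pan above 0.011 m).
It fails at once if one of the bystanders is moved more than 20 mm or tipped (distance of any of bottle, bosshead, crucible, burner, flask, hanger, rack from where it was at the start of the episode above 0.02 m or angle between any of bottle, bosshead, crucible, burner, flask, hanger, rack's own z axis and vertical above 0.3 rad).
It also fails if it takes over 72 s, if anything falls off the work surface, if the arm or the gripper's body presses on something with over 40 N, if the wrist force passes 120 N, or if a joint passes its speed limit or range.

## Robot

A 7-joint arm with a two-finger parallel gripper is mounted at the origin on the work surface. World frame = base frame: x ahead of the robot, y to its left, z up, the work surface at z = 0. Lengths are in m, angles in rad, forces in N, time in s.
With the tool pointing down it reaches from about 0.35 to 0.9 m from the base axis. Payload 7.2 kg.
Tool frame: the origin (TCP) lies on the centre line of the jaws, within the pads' length; the fingertips stand 17 mm ahead of it and the grasp point (between the pads) lies 2 mm behind it; z points along the fingers, y is the line along which they close (so a half turn about z gives the same grasp; the last joint's range is limited). The gripper opens to 85 mm and grips with 20 to 120 N. Pads are 22 mm wide; open, the fingers measure 114 mm over their backs; the gripper's body (76 mm by 85 mm) begins 54 mm behind the grasp point. The pads swing forward as they close: fully open they stand 13 mm farther back than shut.
Start: joints at [1.2, 0.411, -0.013, 1.596, 0.006, 1.134, -0.082], TCP at [0.186, -0.597, 0.248] pointing down, gripper open.
Joint ranges: [-2.95, 2.95], [-0.29, 1.99], [-1.47, 1.44], [0.14, 2.54], [-1.03, 4.17], [0.13, 1.85], [-2.86, 2.86]. Speed limits (rad/s): [2.39, 2.39, 3.01, 3.01, 3.14, 3.14, 3.14].

## Interface

Orientations are given as [roll, pitch, yaw] about the fixed x, y, z axes, in that order (R = Rz(yaw) Ry(pitch) Rx(roll)).
In Python, from bench import * gives the robot as it stands.
- The arm moves only by the tool move_arm, never from a script. Its argument "deltas" is a list of rows, each a list of 4 numbers: the shift along the world's x, y, z normalised to -1 to 1, where 1 is 4 cm, then the turn about the world's z normalised to -1 to 1, where 1 is 0.12 rad. In form: [[dx, dy, dz, roll], ...]. A call has 1 to 10 rows; each row shifts and turns the commanded pose from where the row before left it; what a row does not reach is not made up. A row lasts 1/12 s, in which the tool goes at most 41.7 mm and 7.16 degrees, less where a joint would pass 70% of its speed; a pose out of reach is approached as far as the arm can. A call with a number of a shift or a turn outside -1 to 1 is refused whole. A call with a gripper value outside its range is refused whole. "jaw" is the closure in counts, from 0 (fully open) to 255 (shut), set as the call begins (left out, the last holds). The fingers move at their own pace and stop on an object; the grip force is fixed at half the most. Time passes only in rows, so rows that do not move let the fingers close. It gives the time, the measured TCP pose, the force, the opening and the grip force at its end, in the units of the state.
- state(): the state, without advancing time (a new reading comes with each control period).
- read_camera(name): name is "side" or "top" or "wrist"; returns a dict with "img" (400x640x3 uint8, blue, green, red), "range_z" (400x640 float32, m along the optical axis (not along the pixel's ray), 0 where there is no reading), "vfov" (degrees; the focal length in pixels is half the picture's height over the tangent of half this angle, whatever the lens; pixels are square), "cx", "cy" (the principal point, pixels), "rvec" (rotation vector, rad) and "tvec" (3), from world to camera coordinates, as OpenCV has them. Camera axes: x right, y down, z forward; pixel columns grow to the right and rows downward; lengths in m; the calibration is good to about 2 mm. A picture is of the moment at which its call begins.
- close_job(): hands the job in; it is judged then, once.
The state is a dict: "t": time; "joint_pos": joint angles; "joint_vel": joint speeds; "joint_torque": joint torques, N m; "eef_pos": TCP position; "ee_rot": TCP orientation; "force": force on the tool from outside, world axes, zero at the start; "torque": the same for the moment, N m; "gripper_width": finger opening in m; "finger_force": force on a finger pad.
Only numpy, scipy, OpenCV 4.12 (cv2) and the standard library are available. Lean on these libraries where they do the work, as an engineer would, in place of code of your own. Each camera call takes 0.05 s, during which the arm holds its last target. There are 200 camera calls.

## Working session

There is one attempt and no reset: what is moved stays moved. The work goes in short steps, Python scripts to look and compute and a tool call to move; the robot and the scene stay as the last step left them, time stands still between calls to the robot, and variables do not carry over. Pictures are saved under pics/ and viewed, at most 10 in all, crops included, and the job is handed in when it is done.

Besides the shell and the picture viewer there is one more tool, called after "Call:" in YAML: its name, and indented under it one key for each argument. move_arm: Moves the arm, as the interface text tells. Its arguments: {"type":"object","properties":{"deltas":{"type":"array"},"jaw":{"type":"number"}},"required":["deltas"]}

```bash
mkdir -p pics
cat > h.py <<'E'
from bench import *
import numpy as np, cv2
def cam(n):
    c=read_camera(n); c['f']=200/np.tan(np.radians(c['vfov'])/2); c['R']=cv2.Rodrigues(np.array(c['rvec'],float))[0]; c['t']=np.array(c['tvec'],float).ravel(); return c
def cloud(c):
    v,u=np.mgrid[:400,:640]; z=c['range_z']
    p=np.stack([(u-c['cx'])/c['f']*z,(v-c['cy'])/c['f']*z,z],-1)
    w=(p-c['t'])@c['R']; w[z==0]=np.nan; return w
def ray(c,u,v,h):
    d=c['R'].T@np.array([(u-c['cx'])/c['f'],(v-c['cy'])/c['f'],1]); o=-c['R'].T@c['t']; return o+d*(h-o[2])/d[2]
E
python3 - <<'E'
from h import *
for n in ('top','side'):
    c=cam(n); cv2.imwrite(f'pics/{n}0.png',c['img']); np.savez(f'{n}0.npz',**c)
    w=cloud(c); print(n,-c['R'].T@c['t'],c['f'], [ (u,v,w[v,u].round(3)) for u in range(60,640,130) for v in (80,200,320)])
print(state())
E
```

```text
top [5.13051299e-01 1.96139676e-04 9.55770251e-01] 371.0917696298999 [(60, 80, array([0.934, 0.69 , 0.002])), (60, 200, array([0.613, 0.67 , 0.002])), (60, 320, array([ 0.31 ,  0.653, -0.001])), (190, 80, array([0.934, 0.345, 0.001])), (190, 200, array([0.597, 0.283, 0.151])), (190, 320, array([0.31 , 0.326, 0.002])), (320, 80, array([ 0.935, -0.001, -0.003])), (320, 200, array([ 0.612, -0.001, -0.   ])), (320, 320, array([ 0.308, -0.   , -0.001])), (450, 80, array([ 0.933, -0.348,  0.002])), (450, 200, array([ 0.612, -0.339, -0.004])), (450, 320, array([ 0.309, -0.326,  0.003])), (580, 80, array([ 0.933, -0.696,  0.   ])), (580, 200, array([ 0.611, -0.676, -0.001])), (580, 320, array([ 0.307, -0.656, -0.001]))]
side [0.10045599 0.713266   0.74040664] 368.87924992556725 [(60, 80, array([ 2.347, -0.074,  0.06 ])), (60, 200, array([ 2.339,  0.199, -0.561])), (60, 320, array([0.9  , 0.649, 0.   ])), (190, 80, array([ 2.34 , -0.851, -0.171])), (190, 200, array([ 1.955, -0.368, -0.757])), (190, 320, array([ 0.65 ,  0.478, -0.   ])), (320, 80, array([ 2.049, -2.008, -0.46 ])), (320, 200, a
[... 344 characters left out ...]
: 0.1, 'joint_pos': array([ 1.19978359,  0.41182569, -0.01271741,  1.59694624,  0.00559482,
        1.13431998, -0.08216352]), 'joint_vel': array([-0.00030168, -0.00011716,  0.00187101, -0.00167195,  0.00037479,
       -0.0026177 , -0.00017592]), 'joint_torque': array([ 2.01913041e-03, -6.01833487e+01,  6.83954917e-01, -3.00090480e+01,
        1.40512740e-02,  6.43961364e-03,  4.18244929e-05]), 'eef_pos': array([ 0.18622302, -0.59617041,  0.2475393 ]), 'ee_rot': array([-3.14013212e+00,  9.65607085e-05,  3.02876173e-01]), 'force': array([ 0.43731614, -0.25497328, -0.16551918]), 'torque': array([ 0.01114069, -0.02017186, -0.01622988]), 'finger_force': 0.0, 'gripper_width': 0.08552136705396411}
```

View pics/top0.png

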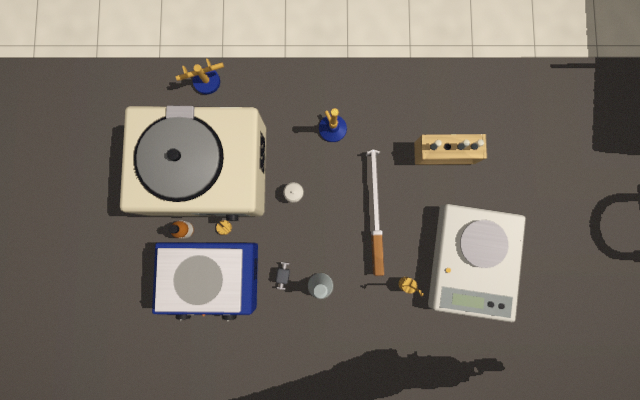

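View pics/side0.png

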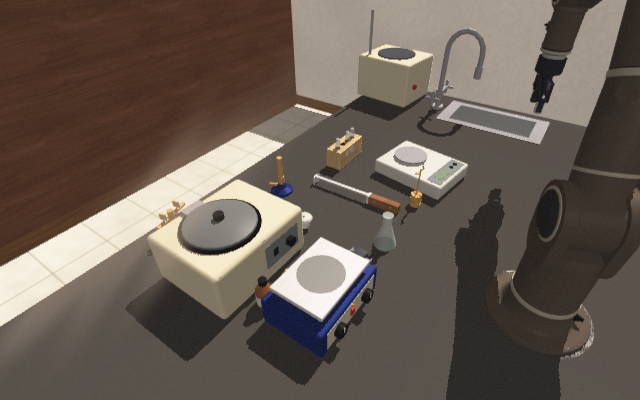

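The top view shows the mass at (223,227) with the bottle at (182,229). The mouth opens to the image right (world -y). The hook runs from (379,275) to the blade at (373,152), and the pan is at (485,244).

Run:
```python
from h import *
c=dict(np.load('top0.npz')); w=cloud(c); im=c['img']; hsv=cv2.cvtColor(im,cv2.COLOR_BGR2HSV)
def roi(u0,u1,v0,v1,zl,zh):
    s=w[v0:v1,u0:u1]; m=(s[...,2]>zl)&(s[...,2]<zh); return s[m],m
def rep(n,*a):
    p,m=roi(*a); r=cv2.minAreaRect(p[:,:2].astype(np.float32)); print(n,len(p),'ctr',np.round(r[0],4),'size',np.round(r[1],3),'ang',round(r[2],2),'x',p[:,0].min().round(3),p[:,0].max().round(3),'y',p[:,1].min().round(3),p[:,1].max().round(3),'z',np.median(p[:,2]).round(3))
rep('stirrer case',140,270,235,325,.07,.093)
rep('stirrer plate',140,270,235,325,.105,.12)
rep('centri',115,270,100,222,.135,.155)
rep('mass',210,236,218,238,.008,.02)
rep('bottle',168,200,218,242,.03,.1)
rep('bosshead',270,294,258,293,.012,.05)
rep('crucible',280,308,178,206,.015,.06)
rep('flask',304,336,270,302,.012,.12)
rep('hanger',396,425,275,297,.012,.16)
rep('burner',315,350,100,142,.01,.15)
rep('handle',366,392,232,280,.022,.045)
rep('bar',364,386,155,230,.018,.045)
rep('bladetop',360,386,146,160,.018,.045)
rep('pan',455,513,216,272,.06,.075)
# hook by brown mask
m=cv2.inRange(hsv[225:285,362:395],(3,80,60),(22,255,255)); r=cv2.minAreaRect(cv2.findNonZero(m)); bx=cv2.boxPoints(r)+[362,225]; print('handle px',r,[ray(c,*q,.032).round(3) for q in bx])
m=cv2.inRange(hsv[210:242,208:240],(12,90,90),(35,255,255)); q=cv2.findNonZero(m)[:,0]+[208,210]; print('mass',q.min(0),q.max(0),ray(c,*((q.min(0)+q.max(0))/2),.012))
x,y,ww,hh=210,215,60,28
```

```text
stirrer case 1719 ctr [0.4217 0.2722] size [0.231 0.167] ang 89.57 x 0.338 0.505 y 0.156 0.388 z 0.086
stirrer plate 5394 ctr [0.4223 0.2721] size [0.19 0.14] ang 89.86 x 0.353 0.492 y 0.177 0.367 z 0.116
centri 7880 ctr [0.6914 0.2891] size [0.298 0.24 ] ang 89.53 x 0.571 0.812 y 0.139 0.438 z 0.151
mass 151 ctr [0.5436 0.2455] size [0.033 0.036] ang 0.14 x 0.527 0.56 y 0.228 0.263 z 0.013
bottle 296 ctr [0.5369 0.3398] size [0.037 0.04 ] ang 89.69 x 0.517 0.557 y 0.321 0.358 z 0.062
bosshead 243 ctr [0.422  0.0935] size [0.03  0.066] ang 82.08 x 0.391 0.455 y 0.077 0.109 z 0.031
crucible 306 ctr [0.63   0.0674] size [0.047 0.048] ang 60.34 x 0.606 0.654 y 0.044 0.092 z 0.038
flask 458 ctr [ 0.3962 -0.0004] size [0.058 0.058] ang 45.77 x 0.367 0.427 y -0.03 0.03 z 0.05
hanger 233 ctr [ 0.3996 -0.216 ] size [0.036 0.034] ang 63.01 x 0.383 0.418 y -0.234 -0.198 z 0.041
burner 569 ctr [ 0.8011 -0.0326] size [0.071 0.068] ang 77.56 x 0.767 0.839 y -0.066 0.002 z 0.017
handle 438 ctr [ 0.4759 -0.1433] size [0.106 0.025] ang 1.63 x 0.423 0.529 y -0.157 -0.13 z 0.033
bar 326 ctr [ 0.6298 -0.1383] size [0.188 0.01 ] ang 1.87 x 0.536 0.724 y -0.146 -0.13 z 0.031
bladetop 68 ctr [ 0.7285 -0.133 ] size [0.027 0.027] ang 61.65 x 0.712 0.739 y -0.151 -0.119 z 0.03
pan 1818 ctr [ 0.4996 -0.3916] size [0.114 0.114] ang 0.98 x 0.442 0.556 y -0.448 -0.334 z 0.067
handle px ((15.470767974853516, 29.973848342895508), (40.60405731201172, 11.371354103088379), 86.8201675415039) [array([ 0.521, -0.126,  0.032]), array([ 0.523, -0.155,  0.032]), array([ 0.423, -0.158,  0.032]), array([ 0.422, -0.13 ,  0.032])]
mass [216 220] [231 234] [0.54234463 0.24431308 0.012     ]
```

Call:
move_arm:
  deltas:
    - [0.5,0.7,0,-0.14]
    - [0.5,0.7,0,-0.14]
    - [0.5,0.7,0,-0.14]
    - [0.5,0.7,0,-0.14]
    - [0.5,0.7,0,-0.14]
    - [0.5,0.7,0,-0.14]
    - [0.5,0.7,0,-0.14]
    - [0.5,0.7,0,-0.14]
  jaw: 0

```text
t: 0.77
eef_pos: [0.3468, -0.3709, 0.2481]
ee_rot: [-3.141, 0.0, 0.167]
force: [-0.0, -1.5, -1.0]
gripper_width: 0.0856
finger_force: 0.0
```

Call:
move_arm:
  deltas:
    - [0.5,0.7,0,-0.14]
    - [0.5,0.7,0,-0.14]
    - [0.5,0.7,0,-0.14]
    - [0.5,0.7,0,-0.14]
    - [0.5,0.7,0,-0.14]
    - [0.5,0.7,0,-0.14]
    - [0.5,0.7,0,-0.14]
    - [0.5,0.7,0,-0.14]

```text
t: 1.43
eef_pos: [0.5069, -0.1471, 0.2481]
ee_rot: [3.142, 0.0, 0.033]
force: [-0.1, -0.4, 1.0]
gripper_width: 0.0852
finger_force: 0.0
```

Call:
move_arm:
  deltas:
    - [0.2,0.2,0,0]
    - [0,0,0,0]
    - [0,0,0,0]

```text
t: 1.68
eef_pos: [0.5141, -0.1405, 0.2478]
ee_rot: [3.142, 0.001, 0.036]
force: [0.2, -1.4, -0.3]
gripper_width: 0.0852
finger_force: 0.0
```

Call:
move_arm:
  deltas:
    - [0,-0.04,-0.8,0]
    - [0,0,-0.8,0]
    - [0,0,-0.8,0]
    - [0,0,-0.8,0]
    - [0,0,-0.8,0]
    - [0,0,-0.8,0]
    - [0,0,-0.6,0]
    - [0,0,-0.25,0]
    - [0,0,0,0]
    - [0,0,0,0]

```text
t: 2.52
eef_pos: [0.5141, -0.1433, 0.0227]
ee_rot: [3.141, 0.001, 0.033]
force: [1.6, 0.1, -0.1]
gripper_width: 0.0854
finger_force: 0.0
```

Call:
move_arm:
  deltas:
    - [0,0,0,0]
    - [0,0,0,0]
    - [0,0,0,0]
    - [0,0,0,0]
    - [0,0,0,0]
    - [0,0,0,0]
    - [0,0,0,0]
    - [0,0,0,0]
    - [0,0,0,0]
    - [0,0,0,0]
  jaw: 255

```text
t: 3.35
eef_pos: [0.5149, -0.1423, 0.0231]
ee_rot: [3.141, -0.001, 0.034]
force: [-1.2, 0.1, 6.1]
gripper_width: 0.0231
finger_force: 59.8
```

Call:
move_arm:
  deltas:
    - [0,0,0.5,0]
    - [0,0,0.7,0]
    - [0,0,0.7,0]
    - [0.2,0.2,0.6,0]
    - [0.2,0.2,0,0.4]
    - [0.2,0.2,0,0.8]
    - [0,0,0,0.8]
    - [0,0,0,0.8]
    - [0,0,0,0.8]
    - [0,0,0,0.8]

```text
t: 4.18
eef_pos: [0.5382, -0.1178, 0.1218]
ee_rot: [-3.141, 0.0, 0.568]
force: [0.7, -0.7, -0.7]
gripper_width: 0.0234
finger_force: 59.0
```

Call:
move_arm:
  deltas:
    - [0,0,0,0.8]
    - [0,0,0,0.8]
    - [0,0,0,0.8]
    - [0,0,0,0.8]
    - [0,0,0,0.8]
    - [0,0,0,0.8]
    - [0,0,0,0.8]
    - [0,0,0,0.8]
    - [0,0,0,0.8]
    - [0,0,0,0.8]

```text
t: 5.02
eef_pos: [0.5382, -0.1179, 0.1218]
ee_rot: [-3.141, -0.0, 1.528]
force: [-0.8, -0.4, -1.5]
gripper_width: 0.023
finger_force: 59.0
```

Call:
move_arm:
  deltas:
    - [0,0,0,0.4]
    - [0,0,0,0]
    - [0,0,0,0]

```text
t: 5.27
eef_pos: [0.5382, -0.118, 0.1218]
ee_rot: [-3.141, -0.0, 1.569]
force: [0.4, 1.0, -0.8]
gripper_width: 0.023
finger_force: 58.9
```

Run:
```python
from h import *
c=cam('top'); cv2.imwrite('pics/top1.png',c['img']); w=cloud(c); print(state()['eef_pos'],state()['ee_rot'])
m=(w[...,2]>.07)&(w[...,2]<.2)&(abs(w[...,0]-.54)<.06)&(w[...,1]>-.05)&(w[...,1]<.135)
p=w[m]; p=p[:] ; print(len(p))
for y0 in np.arange(-.05,.14,.02):
    q=p[(p[:,1]>=y0)&(p[:,1]<y0+.02)]
    if len(q): print(y0.round(2),len(q),q.min(0).round(3),q.max(0).round(3),np.median(q,0).round(4))
c=cam('side'); cv2.imwrite('pics/side1.png',c['img'])
```

```text
[ 0.53820132 -0.11806744  0.12194155] [-3.14112719e+00 -3.00544124e-04  1.56843483e+00]
341
-0.05 45 [ 0.534 -0.05   0.124] [ 0.543 -0.032  0.132] [ 0.5382 -0.0406  0.129 ]
-0.03 45 [ 0.534 -0.03   0.122] [ 0.543 -0.012  0.134] [ 0.5383 -0.0206  0.1291]
-0.01 44 [ 0.534 -0.009  0.122] [0.543 0.008 0.132] [ 5.383e-01 -5.000e-04  1.296e-01]
0.01 36 [0.536 0.011 0.126] [0.543 0.028 0.133] [0.5395 0.0195 0.1292]
0.03 36 [0.536 0.031 0.127] [0.543 0.048 0.133] [0.5395 0.0395 0.1302]
0.05 36 [0.536 0.051 0.126] [0.543 0.069 0.132] [0.5395 0.0596 0.1297]
0.07 36 [0.536 0.071 0.127] [0.543 0.088 0.132] [0.5396 0.0794 0.1294]
0.09 63 [0.523 0.09  0.101] [0.554 0.104 0.132] [0.5385 0.0994 0.1297]
```

View pics/side1.png

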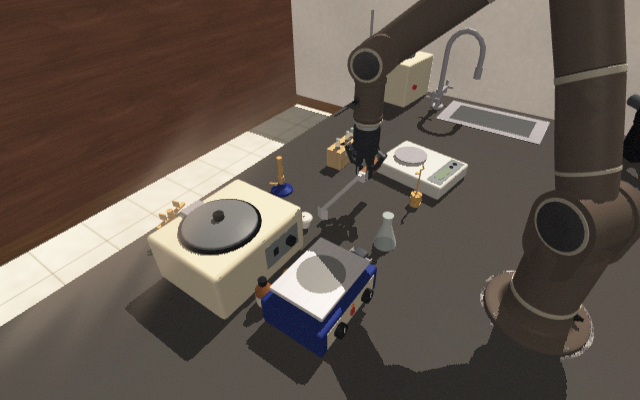

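Call:
move_arm:
  deltas:
    - [0.07,0.5,0,0]
    - [0,0.6,0,0]
    - [0,0.6,0,0]
    - [0,0.6,0,0]
    - [0,0.6,0,0]
    - [0,0.6,0,0]
    - [0,0.5,0,0]
    - [0,0.3,0,0]
    - [0,0.13,0,0]
    - [0,0,0,0]

```text
t: 6.2
eef_pos: [0.5411, 0.06, 0.1223]
ee_rot: [3.141, -0.0, 1.571]
force: [-0.5, -1.0, -1.2]
gripper_width: 0.0229
finger_force: 58.9
```

Run:
```python
from h import *
c=cam('top'); cv2.imwrite('pics/top2.png',cv2.resize(c['img'][180:330,120:360],None,fx=3,fy=3)); w=cloud(c); print(state()['eef_pos'],state()['ee_rot'])
m=(w[...,2]>.11)&(w[...,2]<.14)&(abs(w[...,0]-.538)<.03)&(w[...,1]>.26)&(w[...,1]<.3); p=w[m]; print(len(p),p.min(0),p.max(0),np.median(p,0))
```

```text
[0.5411818  0.05861836 0.12218115] [-3.14144841e+00  5.82558359e-04  1.57007537e+00]
97 [0.52551726 0.26161139 0.11099537] [0.55719861 0.28427074 0.1333194 ] [0.54100023 0.27599765 0.12927668]
```

View pics/top2.png

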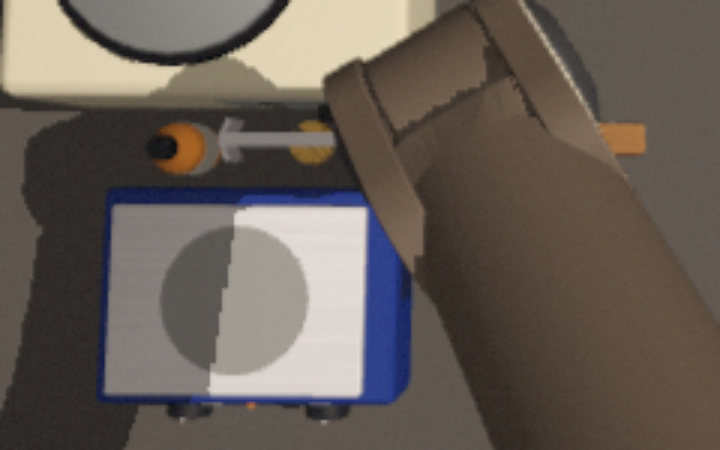

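The blade at (230,140) in the crop hangs between the bottle (180,148) and the mass (312,143), centred in the gap. Next I lower it.

Call:
move_arm:
  deltas:
    - [0,0,-0.3,0]
    - [0,0,-0.5,0]
    - [0,0,-0.5,0]
    - [0,0,-0.5,0]
    - [0,0,-0.35,0]
    - [0,0,-0.2,0]
    - [0,0,-0.08,0]
    - [0,0,0,0]

```text
t: 6.92
eef_pos: [0.5408, 0.0581, 0.0244]
ee_rot: [-3.14, 0.001, 1.569]
force: [0.2, -0.5, -1.3]
gripper_width: 0.0228
finger_force: 59.0
```

Call:
move_arm:
  deltas:
    - [0,-0.1,0,0]
    - [0,-0.1,0,0]
    - [0,-0.15,0,0]
    - [0,-0.15,0,0]
    - [0,-0.15,0,0]
    - [0,-0.15,0,0]
    - [0,-0.15,0,0]
    - [0,-0.15,0,0]
    - [0,-0.15,0,0]
    - [0,-0.15,0,0]

```text
t: 7.75
eef_pos: [0.5411, 0.0024, 0.0251]
ee_rot: [-3.142, -0.0, 1.57]
force: [-0.2, 1.2, -0.8]
gripper_width: 0.0229
finger_force: 59.0
```

Run:
```python
from h import *
s=state();print(s['eef_pos'],s['ee_rot'],s['force'])
c=cam('top'); cv2.imwrite('pics/top3.png',cv2.resize(c['img'][180:330,120:360],None,fx=3,fy=3))
```

```text
[0.54114166 0.00242103 0.02508811] [-3.14158694e+00 -5.66956030e-05  1.56995250e+00] [-0.16722953  1.21300968 -0.80218249]
```

View pics/top3.png

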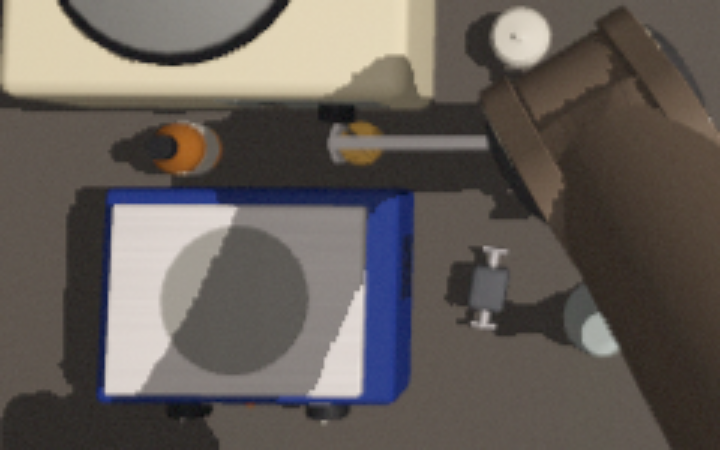

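The mass at (360,143) in the crop is caught against the blade and moving. I keep dragging.

Call:
move_arm:
  deltas:
    - [0,-0.1,0,0]
    - [0,-0.2,0,0]
    - [0,-0.25,0,0]
    - [0,-0.25,0,0]
    - [0,-0.25,0,0]
    - [0,-0.25,0,0]
    - [0,-0.25,0,0]
    - [0,-0.25,0,0]
    - [0,-0.25,0,0]
    - [0,-0.25,0,0]

```text
t: 8.63
eef_pos: [0.5411, -0.0901, 0.0251]
ee_rot: [-3.142, 0.0, 1.57]
force: [-0.3, 0.6, -1.4]
gripper_width: 0.0231
finger_force: 58.9
```

Call:
move_arm:
  deltas:
    - [0,-0.25,0,0]
    - [0,-0.25,0,0]
    - [0,-0.25,0,0]
    - [0,-0.25,0,0]
    - [0,-0.25,0,0]
    - [0,-0.2,0,0]
    - [0,-0.15,0,0]
    - [0,-0.15,0,0]
    - [0,-0.1,0,0]
    - [0,-0.05,0,0]

```text
t: 9.47
eef_pos: [0.5411, -0.1656, 0.0251]
ee_rot: [3.142, 0.0, 1.57]
force: [-0.7, 0.8, -0.9]
gripper_width: 0.0228
finger_force: 59.0
```

Run:
```python
from h import *
s=state();print(s['eef_pos'],s['ee_rot'],s['force'])
c=cam('top'); cv2.imwrite('pics/top4.png',cv2.resize(c['img'][130:330,200:520],None,fx=2.5,fy=2.5))
```

```text
[ 0.54113651 -0.16556669  0.02506519] [3.14158237e+00 6.66327349e-05 1.56959777e+00] [-0.65693271  0.84039943 -0.90716082]
```

View pics/top4.png

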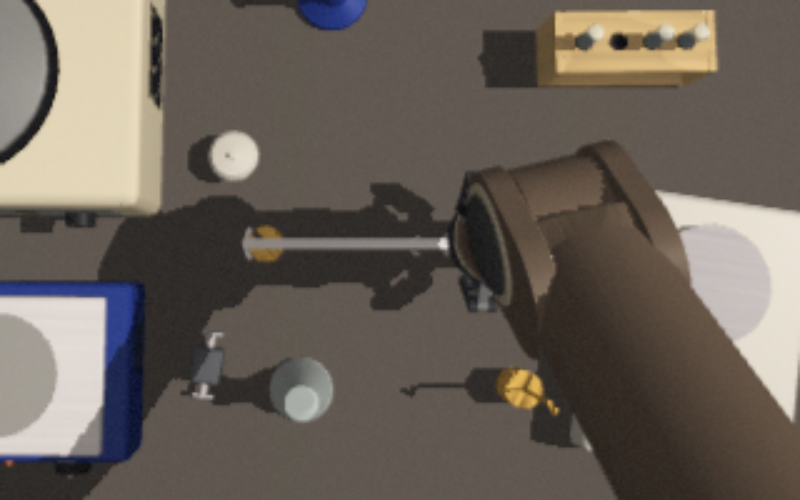

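The mass at (265,243) in the crop is out in the open. I lift the hook off it and put it back where it stood.

Call:
move_arm:
  deltas:
    - [0,0.05,0.3,0]
    - [0,0,0.6,0]
    - [0,0,0.7,0]
    - [0,0,0.7,0]
    - [0,0,0.2,-0.4]
    - [0,0,0,-0.8]
    - [0,0,0,-0.8]
    - [0,0,0,-0.8]
    - [0,0,0,-0.8]
    - [0,0,0,-0.8]

```text
t: 10.35
eef_pos: [0.5413, -0.1621, 0.1262]
ee_rot: [3.141, -0.0, 1.038]
force: [0.8, 0.1, -0.5]
gripper_width: 0.0227
finger_force: 59.0
```

Call:
move_arm:
  deltas:
    - [0,0,0,-0.8]
    - [0,0,0,-0.8]
    - [0,0,0,-0.8]
    - [0,0,0,-0.8]
    - [0,0,0,-0.8]
    - [0,0,0,-0.8]
    - [0,0,0,-0.8]
    - [0,0,0,-0.8]
    - [0,0,0,-0.8]
    - [0,0,0,-0.8]

```text
t: 11.18
eef_pos: [0.5413, -0.1618, 0.126]
ee_rot: [-3.141, -0.001, 0.079]
force: [0.6, -0.5, -0.5]
gripper_width: 0.0232
finger_force: 59.0
```

Call:
move_arm:
  deltas:
    - [-0.2,0.2,0,-0.4]
    - [-0.2,0.15,-0.4,0]
    - [-0.1,0.1,-0.6,0]
    - [0,0,-0.6,0]
    - [0,0,-0.4,0]
    - [0,0,-0.2,0]
    - [0,0,-0.15,0]
    - [0,0,0,0]
    - [0,0,0,0]

```text
t: 11.93
eef_pos: [0.5218, -0.1448, 0.0318]
ee_rot: [3.142, -0.001, 0.034]
force: [-1.0, 0.8, -1.2]
gripper_width: 0.0229
finger_force: 59.0
```

Call:
move_arm:
  deltas:
    - [0,0,-0.12,0]
    - [0,0,-0.06,0]
    - [0,0,-0.03,0]
    - [0,0,0,0]
    - [0,0,0,0]

```text
t: 12.35
eef_pos: [0.5214, -0.1451, 0.0232]
ee_rot: [3.141, -0.001, 0.034]
force: [-0.5, -0.1, 2.8]
gripper_width: 0.0231
finger_force: 59.4
```

Call:
move_arm:
  deltas:
    - [0,0,0,0]
    - [0,0,0,0]
    - [0,0,0,0]
    - [0,0,0,0]
    - [0,0,0,0]
    - [0,0,0,0]
    - [0,0,0,0]
    - [0,0,0,0]
  jaw: 0

```text
t: 13.02
eef_pos: [0.5212, -0.145, 0.0227]
ee_rot: [-3.142, -0.0, 0.034]
force: [0.5, 0.2, 0.2]
gripper_width: 0.0858
finger_force: 0.0
```

Call:
move_arm:
  deltas:
    - [0,0,0,0]
    - [0,0,0.4,0]
    - [0,0,0.8,0]
    - [0,0,0.8,0]
    - [0,0,0.8,0]
    - [0,0,0.8,0]
    - [0,0.3,0.4,0]
    - [0,0.5,0,0]
    - [0,0.5,0,0]
    - [0,0.3,0,0]

```text
t: 13.85
eef_pos: [0.5212, -0.0789, 0.1833]
ee_rot: [-3.141, -0.001, 0.035]
force: [-0.7, 0.2, 1.0]
gripper_width: 0.0854
finger_force: 0.0
```

Run:
```python
from h import *
s=state();print(s['eef_pos'],s['ee_rot'],s['force'])
for n in ('wrist','top'):
    c=cam(n); cv2.imwrite(f'pics/{n}5.png',c['img']); im=c['img']; hsv=cv2.cvtColor(im,cv2.COLOR_BGR2HSV)
    w=cloud(c); m=cv2.inRange(hsv,(12,90,60),(35,255,255))>0
    m&=(w[...,2]<.03)&(abs(w[...,0]-.54)<.08)&(abs(w[...,1]-.04)<.06)
    p=w[m]; print(n,len(p))
    if len(p): print(p.min(0),p.max(0),np.median(p,0))
    m=(w[...,2]>.018)&(w[...,2]<.045)&(w[...,1]<-.1)&(w[...,1]>-.19)&(w[...,0]>.43)&(w[...,0]<.78); p=w[m]
    print('hook',len(p)); 
    if len(p): print(p.min(0),p.max(0),[np.median(p[abs(p[:,0]-x)<.01],0).round(3) for x in (.45,.5,.6,.65,.7)])
```

```text
[ 0.5212389  -0.07889523  0.18328948] [-3.14119516e+00 -1.08993115e-03  3.54308334e-02] [-0.67768679  0.17596234  0.99405074]
wrist 1789
[ 0.51833048  0.01547476 -0.00290486] [0.55837258 0.05929557 0.01372553] [0.54026534 0.03341007 0.01087802]
hook 6284
[ 0.4300015  -0.16038627  0.01802457] [ 0.66242863 -0.13279489  0.0335277 ] [array([ 0.45 , -0.146,  0.031]), array([ 0.5  , -0.144,  0.031]), array([ 0.6  , -0.142,  0.029]), array([ 0.65 , -0.141,  0.029]), array([nan, nan, nan])]
top 179
[ 0.52422932  0.0171779  -0.00250523] [0.56044754 0.05325089 0.01729929] [0.54183589 0.03486833 0.0124426 ]
hook 231
[ 0.62355503 -0.15127313  0.01813699] [ 0.74429779 -0.12147782  0.03417382] [array([nan, nan, nan]), array([nan, nan, nan]), array([nan, nan, nan]), array([ 0.649, -0.139,  0.031]), array([ 0.7  , -0.138,  0.032])]
  return _methods._mean(a, axis=axis, dtype=dtype,
  ret = um.true_divide(
```

View pics/wrist5.png

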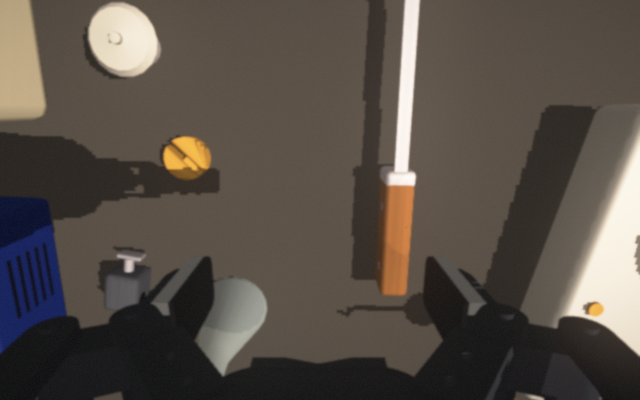

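The wrist view shows the mass at (187,158) lying flat and free, and the hook standing level. I go and grip the mass.

Call:
move_arm:
  deltas:
    - [0.1,0.5,0,0]
    - [0.2,0.7,0,0]
    - [0.2,0.7,0,0]
    - [0,0.6,0,0]
    - [0,0.34,-0.3,0]
    - [0,0,-0.8,0]
    - [0,0,-0.8,0]
    - [0,0,-0.8,0]
    - [0,0,-0.7,0]
    - [0,0,-0.4,0]

```text
t: 14.78
eef_pos: [0.5395, 0.0309, 0.0271]
ee_rot: [3.14, 0.004, 0.033]
force: [-0.1, -0.0, 0.1]
gripper_width: 0.0851
finger_force: 0.0
```

Call:
move_arm:
  deltas:
    - [0,0,-0.2,0]
    - [0,0,-0.1,0]
    - [0,0,0,0]
    - [0,0,0,0]

```text
t: 15.12
eef_pos: [0.5419, 0.0324, 0.0194]
ee_rot: [3.141, -0.001, 0.034]
force: [-0.4, -0.7, -0.6]
gripper_width: 0.0853
finger_force: 0.0
```

Call:
move_arm:
  deltas:
    - [0,0,0,0]
    - [0,0,0,0]
    - [0,0,0,0]
    - [0,0,0,0]
    - [0,0,0,0]
    - [0,0,0,0]
    - [0,0,0,0]
    - [0,0,0,0]
    - [0,0,0,0]
  jaw: 255

```text
t: 15.87
eef_pos: [0.5416, 0.0326, 0.0197]
ee_rot: [3.141, -0.001, 0.034]
force: [-1.4, 0.3, 9.4]
gripper_width: 0.0329
finger_force: 58.7
```

Call:
move_arm:
  deltas:
    - [0,0,0.1,0]
    - [0,0,0.3,0]
    - [0,0,0.6,0]
    - [0,0,0.8,0]
    - [0,0,0.8,0]
    - [0,0,0.8,0]
    - [0,0,0.5,0]
    - [0,0,0,0]

```text
t: 16.53
eef_pos: [0.5435, 0.0331, 0.1803]
ee_rot: [-3.141, -0.008, 0.034]
force: [0.2, -0.1, -0.6]
gripper_width: 0.033
finger_force: 59.8
```

Run:
```python
from h import *
s=state();print(s['eef_pos'],s['ee_rot'],s['force'],s['gripper_width'])
A=cam('side'); B=cam('wrist')
g=[ (np.array(c['R'])@s['eef_pos']+c['t']) for c in (A,B)]
out=[]
for c,q in zip((A,B),g):
    u,v=(c['f']*q[:2]/q[2]+[c['cx'],c['cy']]).astype(int); print(u,v)
    u=np.clip(u,50,590);v=np.clip(v,50,350); out.append(cv2.resize(c['img'][v-50:v+50,u-50:u+50],(400,400),interpolation=cv2.INTER_CUBIC))
cv2.imwrite('pics/grip.png',np.hstack(out))
```

```text
[0.54354663 0.03313742 0.18028881] [-3.14137305 -0.00813934  0.03404189] [ 0.17652732 -0.05441604 -0.5974451 ] 0.033019379389943274
334 179
316 278
```

View pics/grip.png

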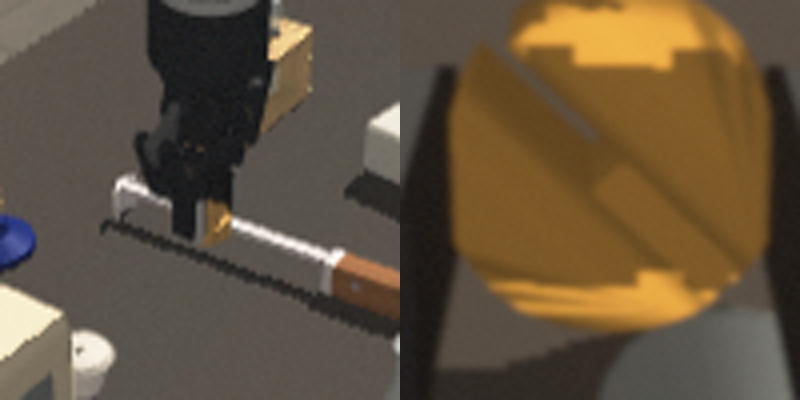

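Run:
```python
from h import *
s=state();e=s['eef_pos'];print(e,s['ee_rot'])
c=cam('wrist');w=cloud(c);hsv=cv2.cvtColor(c['img'],cv2.COLOR_BGR2HSV)
m=(cv2.inRange(hsv,(12,90,30),(35,255,255))>0)&(np.linalg.norm(w[...,:2]-e[:2],axis=-1)<.03)&(w[...,2]>e[2]-.06)
p=w[m];print(len(p),p.min(0)-e,p.max(0)-e,np.median(p,0)-e)
for _ in range(4):
    A=np.c_[p[:,:2]-e[:2],np.ones(len(p))];k=np.linalg.lstsq(A,p[:,2]-e[2],rcond=None)[0];r=abs(p[:,2]-e[2]-A@k);print(k,len(p),r.std());p=p[r<.003]
print(p.min(0)-e,p.max(0)-e)
```

```text
[0.54139204 0.03254431 0.17587006] [ 3.14137380e+00 -2.10118506e-03  3.38216340e-02]
6026 [-0.01997168 -0.01732288 -0.02177969] [0.01688429 0.0171413  0.0190266 ] [ 0.00020612 -0.00072975 -0.00867316]
[-0.08690621 -0.05457402 -0.00927236] 6026 0.0025915668445652337
[-0.02282907 -0.01470224 -0.00877694] 5194 0.0006499617786287327
[-0.01245381 -0.0082591  -0.00868815] 5087 0.0004978738846412177
[-0.01125114 -0.00758034 -0.00867567] 5070 0.0004777855441660206
[-0.01997168 -0.01726763 -0.01183116] [ 0.01688429  0.01707237 -0.00569145]
```

Call:
move_arm:
  deltas:
    - [0,-0.3,0,0]
    - [-0.08,-0.6,0,0]
    - [-0.08,-0.75,0,0]
    - [-0.08,-0.75,0,0]
    - [-0.08,-0.75,0,0]
    - [-0.08,-0.75,0,0]
    - [-0.08,-0.75,0,0]
    - [-0.08,-0.75,0,0]
    - [-0.08,-0.75,0,0]
    - [-0.08,-0.75,0,0]

```text
t: 17.52
eef_pos: [0.5106, -0.2455, 0.1731]
ee_rot: [-3.141, 0.003, 0.034]
force: [0.6, -0.4, -1.7]
gripper_width: 0.033
finger_force: 59.8
```

Call:
move_arm:
  deltas:
    - [-0.08,-0.75,0,0]
    - [-0.08,-0.75,0,0]
    - [-0.08,-0.75,0,0]
    - [-0.08,-0.75,0,0]
    - [-0.08,-0.5,0,0]
    - [0,-0.2,0,0]
    - [0,0,-0.3,0]
    - [0,0,-0.6,0]
    - [0,0,-0.6,0]
    - [0,0,-0.3,0]

```text
t: 18.35
eef_pos: [0.4951, -0.3882, 0.0985]
ee_rot: [-3.137, 0.004, 0.036]
force: [-1.1, 0.5, -1.3]
gripper_width: 0.0332
finger_force: 59.8
```

Call:
move_arm:
  deltas:
    - [0,0,0,0]
    - [0,0,0,0]
    - [0,0,0,0]

```text
t: 18.6
eef_pos: [0.4972, -0.391, 0.1035]
ee_rot: [3.141, -0.001, 0.035]
force: [0.2, -0.3, -0.6]
gripper_width: 0.0332
finger_force: 59.8
```

Run:
```python
from h import *
s=state();e=s['eef_pos'];print(e,s['ee_rot'],s['force'])
c=cam('wrist');w=cloud(c)
m=(w[...,2]>.058)&(w[...,2]<.074)&(np.linalg.norm(w[...,:2]-[.4996,-.3916],axis=-1)<.054);p=w[m];print(len(p),np.median(p,0))
```

```text
[ 0.49722002 -0.39099016  0.10354186] [ 3.14115852e+00 -1.06254596e-03  3.49246502e-02] [ 0.24533801 -0.28721018 -0.62564294]
24380 [ 0.51698693 -0.39082953  0.06529978]
```

Call:
move_arm:
  deltas:
    - [0.05,0,-0.15,0]
    - [0,0,-0.12,0]
    - [0,0,-0.08,0]
    - [0,0,-0.05,0]
    - [0,0,0,0]
    - [0,0,0,0]
    - [0,0,0,0]

```text
t: 19.23
eef_pos: [0.4984, -0.3914, 0.0868]
ee_rot: [3.142, -0.0, 0.034]
force: [0.2, -0.1, -1.0]
gripper_width: 0.033
finger_force: 60.0
```

Call:
move_arm:
  deltas:
    - [0,0,-0.025,0]
    - [0,0,0,0]
    - [0,0,0,0]

```text
t: 19.48
eef_pos: [0.4985, -0.3915, 0.0859]
ee_rot: [3.141, -0.0, 0.034]
force: [0.3, 0.4, -0.3]
gripper_width: 0.033
finger_force: 60.1
```

Call:
move_arm:
  deltas:
    - [0,0,-0.02,0]
    - [0,0,0,0]
    - [0,0,0,0]
    - [0,0,0,0]

```text
t: 19.82
eef_pos: [0.4985, -0.3915, 0.0858]
ee_rot: [3.141, -0.0, 0.034]
force: [-1.9, 1.7, 6.2]
gripper_width: 0.0329
finger_force: 60.7
```

Call:
move_arm:
  deltas:
    - [0,0,-0.015,0]
    - [0,0,0,0]
    - [0,0,0,0]
    - [0,0,0,0]

```text
t: 20.15
eef_pos: [0.4986, -0.3915, 0.0858]
ee_rot: [3.141, -0.001, 0.034]
force: [-3.3, 1.7, 9.3]
gripper_width: 0.0331
finger_force: 61.0
```

Call:
move_arm:
  deltas:
    - [0,0,0,0]
    - [0,0,0,0]
    - [0,0,0,0]
    - [0,0,0,0]
    - [0,0,0,0]
    - [0,0,0,0]
    - [0,0,0,0]
    - [0,0,0,0]
  jaw: 0

```text
t: 20.82
eef_pos: [0.4983, -0.3913, 0.0842]
ee_rot: [-3.142, 0.0, 0.034]
force: [-0.3, -0.4, 0.6]
gripper_width: 0.0854
finger_force: 0.0
```

Call:
move_arm:
  deltas:
    - [0,0,0.3,0]
    - [0,0,0.7,0]
    - [0,0,0.8,0]
    - [0,0,0.8,0]
    - [0,0,0.6,0]
    - [0,0,0,0]
    - [0,0,0,0]
    - [0,0,0,0]

```text
t: 21.48
eef_pos: [0.498, -0.3912, 0.2124]
ee_rot: [3.142, 0.0, 0.034]
force: [0.2, 0.0, -0.7]
gripper_width: 0.0856
finger_force: 0.0
```

Run:
```python
from h import *
s=state();print(s['eef_pos'],s['gripper_width'],s['force'])
c=cam('wrist');w=cloud(c);hsv=cv2.cvtColor(c['img'],cv2.COLOR_BGR2HSV)
m=(cv2.inRange(hsv,(12,90,40),(35,255,255))>0)&(np.linalg.norm(w[...,:2]-[.4996,-.3916],axis=-1)<.06)
p=w[m];print(len(p),p.min(0),p.max(0),np.median(p,0))
cv2.imwrite('pics/end.png',np.hstack([cv2.resize(c['img'],(400,250)),cv2.resize(cam('side')['img'],(400,250))]))
```

```text
[ 0.49803552 -0.39123309  0.21242899] 0.08560745905626137 [ 0.20146747  0.00181441 -0.68857227]
1713 [ 0.47761185 -0.40981107  0.06425286] [ 0.5150972  -0.33528355  0.22835442] [ 0.49713146 -0.39224697  0.07719343]
```

View pics/end.png

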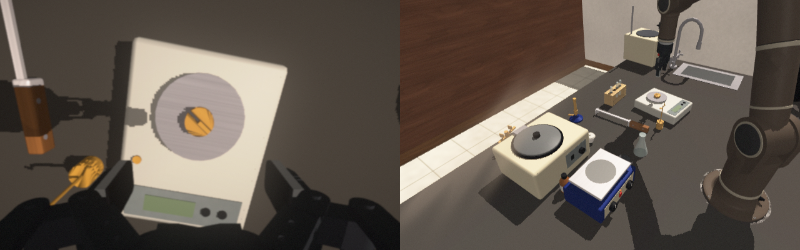

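The mass at (199,121) lies flat in the middle of the pan, and the hook and bystanders stand where they should.

```bash
python3 -c "
from bench import *
print(close_job())"
```

```text
the job is handed in; nothing more can be done
None
```

The job is handed in at about 21.5 s of the 72 s allowed, with no verdict returned: the mass lies flat about 3 mm from the middle of the balance pan, the hook stands level on the open bench near where it started, and I saw no bystander moved.

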